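# Set a second-hand garden engine for a cold start

## Task

Get the second-hand garden engine ready for a cold start: push its orange choke lever along the slot, past the half-choke click, all the way to full choke at the far end, so that it stays there. Then press the red primer button all the way down and let it come back up. Do both with a fingertip, without pinching or heavy force on the engine, and leave everything else lying about the bench where it is.

Things in the scene. Friction and masses are not known exactly. Their poses are not given: they have to be found in the camera images.
- engine: Small petrol garden engine in black, aluminium and red on a plywood stand 250 x 370 mm, fixed to the bench. Origin: on the bench under the middle of its control deck; z up; x is the way the choke lever is pushed (away from the robot, turned up to 0.5 rad either way). The taller engine block, at most 200 mm high, stands on its +y side, 95 mm and more from the origin.
- choke (a joint): Choke lever travel along engine +x, m: 0 = run (near end, starts within 2 mm of it), 0.025 = half choke (first detent), 0.050 = full choke (second stop). A click holds it in each; about 10 N takes it over the humps at 0.0125 and 0.0375. Short of a hump it slips back, past it it moves on to the next position by itself and stays. Beyond 0.050 it gives 3 mm to a hard stop and comes back to 0.050.
- choke_tip (a point): Top centre of the orange choke lever, an upright tab 12 mm thick (engine x), 26 mm wide (engine y), 35 mm high above the deck; this point is 160 mm above the bench and moves with the lever. Axes as the engine's. Behind it (engine -x) the deck is clear at the start, with its edge 50 mm from the tab's centre; the primer stands 75 mm to its +y side.
- primer (a joint): How far the primer button is down, in m: 0 = up, 0.007 = fully down. Its spring pushes back with 1.5 N at first to 5 N when fully down.
- primer_top (a point): Centre of the top face of the red primer button, 28 mm across, in a grey collar 44 mm across and 12 mm high on the deck; with the button up this point is 148 mm above the bench, and at full press the top is still 4 mm above the collar. Moves with the button; z is up.
- filter_nut: Loose brass knurled nut, 24 mm across, 22 mm high, standing on the engine's deck about 80 mm beyond the primer (engine +x). Origin at its underside. Leave alone.
- screw_jar: Loose glass jar with a yellow lid, 60 mm across, 80 mm high, on the bench to the engine's -y side. Origin at its underside. Leave alone.
- screwdriver: Loose red-handled screwdriver, 200 mm long, lying on the plywood stand along the engine's near side. Origin at its middle. Leave alone.
- spanner: Loose steel spanner, 180 mm long, lying on the bench to the engine's -y side. Origin at its middle. Leave alone.
- line_spool: Loose green spool, 80 mm across, 38 mm high, on the bench behind the engine. Origin at its underside. Leave alone.
- oil_bottle: Loose black oil bottle, 66 mm across, 200 mm high, upright on the left of the bench. Origin at its underside. Leave alone.
- carton: Loose small carton, 70 x 90 x 90 mm, on the left of the bench. Origin at its underside. Leave alone.
- mug: Loose blue mug, 80 mm across, 90 mm high, on the left of the bench. Origin at its underside. Leave alone.
- deck (a point): Middle of the control deck: the flat black top of the carburettor housing, 150 (engine x) x 160 (engine y) mm, 125 mm above the bench. It carries the choke lever, the primer button and a loose brass nut.

How it is judged:
By the outcome, as a careful person would: the job done as asked, in the order asked, and still so for the second after the job is handed in, with the robot touching nothing.
It also fails if it takes over 45 s, if anything falls off the work surface, if the arm or the gripper's body presses on something with over 40 N, if the wrist force passes 120 N, or if a joint passes its speed limit or range.

## Robot

A 7-joint arm with a two-finger parallel gripper is mounted at the origin on the work surface. World frame = base frame: x ahead of the robot, y to its left, z up, the work surface at z = 0. Lengths are in m, angles in rad, forces in N, time in s.
With the tool pointing down it reaches from about 0.425 to 0.875 m from the base axis. Payload 4.7 kg.
Tool frame: the origin (TCP) lies at the very end of the fingers, on their centre line; the grasp point (between the pads) lies 19 mm behind it; z points along the fingers, y is the line along which they close (so a half turn about z gives the same grasp; the last joint's range is limited). The gripper opens to 87 mm and grips with 3 to 60 N. Pads are 19 mm wide; open, the fingers measure 117 mm over their backs; the gripper's body (75 mm by 190 mm) begins 51 mm behind the grasp point.
Start: joints at [1.134, 0.321, -0.07, 1.45, 0.023, 1.371, -0.057], TCP at [0.283, -0.585, 0.223] pointing down, gripper open.
Joint ranges: [-2.86, 2.86], [-0.3, 2.09], [-1.38, 1.24], [0.06, 2.45], [-1.56, 4.7], [0.09, 2.05], [-2.69, 2.69]. Speed limits (rad/s): [2.57, 2.57, 3.14, 3.14, 3.14, 3.14, 3.14].

## Interface

Orientations are given as a rotation vector (axis times angle).
In Python, from bench import ctrl gives the robot as it stands.
- The arm moves only by the shell command python3 -m jog 'ROWS' [FORCE]. ROWS is JSON, a list that holds one entry, the list of rows, each a list of 7 numbers: the shift along the tool's x, y, z in mm, then the turn, a rotation vector about the tool's x, y, z in degrees, then the finger opening in mm, from 0 to 87. A call has 1 to 10 rows; each row is the pose to reach, as a shift and turn from the pose commanded when the call began, along the tool's axes at that moment; what a row does not reach only later rows make up. A row lasts 1/10 s, in which the tool goes at most 50 mm and 8.59 degrees, less where a joint would pass 70% of its speed; a pose out of reach is approached as far as the arm can. A call with a gripper value outside its range is refused whole. The fingers move at their own pace and stop on an object; FORCE is the grip in N (left out, the last holds). Time passes only in rows, so rows that repeat a pose let the fingers close. It gives the time, the measured TCP pose, the force, the opening and the grip force at its end, in the units of the state.
- ctrl.get_state(): the state, without advancing time (a new reading comes with each control period).
- ctrl.get_image(name): name is "side" or "top"; returns a dict with "image" (420x560x3 uint8, red, green, blue), "depth" (420x560 float32, m along the optical axis (not along the pixel's ray), 0 where there is no reading), "fov_y" (degrees; the focal length in pixels is half the picture's height over the tangent of half this angle, whatever the lens; pixels are square), "cx", "cy" (the principal point, pixels), "rvec" (rotation vector, rad) and "tvec" (3), from world to camera coordinates, as OpenCV has them. Camera axes: x right, y down, z forward; pixel columns grow to the right and rows downward; lengths in m; the calibration is good to about 2 mm. A picture is of the moment at which its call begins.
- ctrl.close_job(): hands the job in; it is judged then, once.
The state is a dict: "time": time; "joint_positions": joint angles; "qd": joint speeds; "joint_torque": joint torques, N m; "position": TCP position; "tool_rot": TCP orientation; "ft_force": force on the tool from outside, world axes, zero at the start; "torque": the same for the moment, N m; "grip_width": opening from 0.0 (shut) to 1.0 (fully open); "grip_force": force on a finger pad.
Only numpy, scipy, OpenCV 4.12 (cv2) and the standard library are available. Lean on these libraries where they do the work, as an engineer would, in place of code of your own. Each camera call takes 0.05 s, during which the arm holds its last target. There are 200 camera calls.

## Working session

There is one attempt and no reset: what is moved stays moved. The work goes in short steps, Python scripts to look and compute and a shell command to move; the robot and the scene stay as the last step left them, time stands still between calls to the robot, and variables do not carry over. Pictures are saved under pics/ and viewed, at most 10 in all, crops included, and the job is handed in when it is done.

```bash
mkdir -p pics
cat > h.py <<'E'
import numpy as np,cv2
from bench import ctrl
from scipy.spatial.transform import Rotation as R
def shot(n,tag):
    d=ctrl.get_image(n); np.savez('pics/'+tag,**d); cv2.imwrite(f'pics/{tag}.png',d['image'][:,:,::-1]); return d
def load(tag): return dict(np.load(f'pics/{tag}.npz'))
def cloud(d):
    f=210/np.tan(np.radians(float(d['fov_y']))/2); z=d['depth']
    v,u=np.mgrid[:z.shape[0],:z.shape[1]]
    c=np.stack([(u-d['cx'])*z/f,(v-d['cy'])*z/f,z],-1)
    return (c-d['tvec'])@R.from_rotvec(d['rvec'].ravel()).as_matrix()
E
python3 - <<'E'
from h import *
for n in('side','top'): d=shot(n,n+'0'); print(d['fov_y'],d['rvec'],d['tvec'],[k for k in d])
s=ctrl.get_state();print(s['position'],s['tool_rot'],s['time'],s['grip_width'])
E
```

```text
57.486456701900245 [ 0.69287014 -2.53239745  1.28900014] [0.50017269 0.25893875 0.99804166] ['image', 'depth', 'fov_y', 'cx', 'cy', 'rvec', 'tvec']
52.81185217188296 [ 2.124959   -2.12577912  0.19416258] [0.04003887 0.57297889 1.08278904] ['image', 'depth', 'fov_y', 'cx', 'cy', 'rvec', 'tvec']
[ 0.28293048 -0.58467258  0.22157024] [-3.06056601e+00 -7.01803809e-01  7.94174960e-04] 0.1 0.9992396116400953
```

View pics/top0.png

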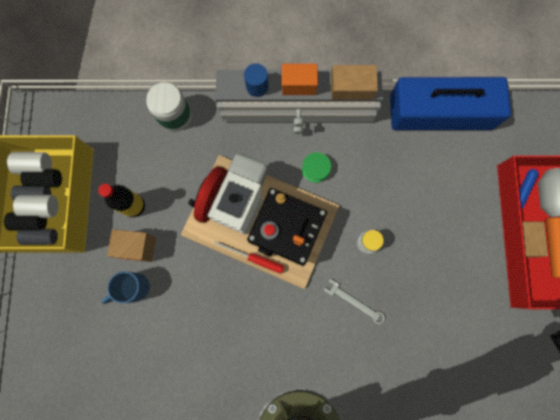

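View pics/side0.png

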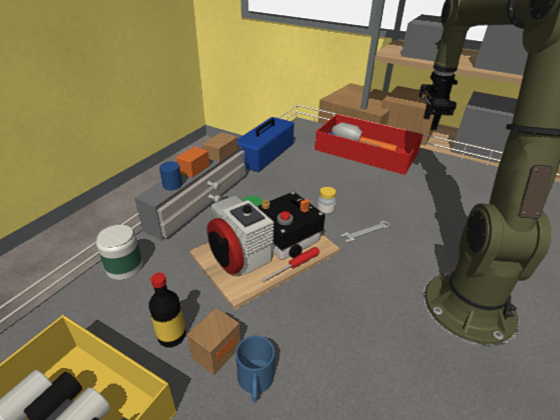

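Run:
```python
from h import *
for t in('top0','side0'):
    d=load(t);P=cloud(d);hsv=cv2.cvtColor(d['image'],cv2.COLOR_RGB2HSV)
    H,S,V=[hsv[...,i].astype(int) for i in range(3)]
    box=(np.abs(P[...,0]-.6)<.25)&(np.abs(P[...,1])<.2)
    for n,m,zl in(('orange',(H>6)&(H<16)&(S>170)&(V>110),(.13,.175)),('red',((H<5)|(H>174))&(S>150),(.135,.16)),('deck',V<60,(.118,.131)),('plyw',(H>8)&(H<22)&(S>60),(.005,.03))):
        q=P[m&box&(P[...,2]>zl[0])&(P[...,2]<zl[1])]
        if len(q):
            print(t,n,len(q),q.mean(0).round(4),q.min(0).round(3),q.max(0).round(3))
            if n in('deck','plyw'):
                r=cv2.minAreaRect(q[:,:2].astype(np.float32)*1000);print(r)
        if n=='orange':
            print('top',q[q[:,2]>.155].mean(0))
a=load('top0')['image'][180:300,170:360];b=load('side0')['image'][180:300,190:350]
cv2.imwrite('pics/c0.png',np.hstack([cv2.resize(a,(450,284),interpolation=2),cv2.resize(b,(340,284),interpolation=2)])[:,:,::-1])
```

```text
top0 orange 71 [0.486  0.0054 0.1542] [ 0.478 -0.007  0.13 ] [0.496 0.017 0.163]
top [0.48742448 0.00490099 0.1594715 ]
top0 red 131 [0.5594 0.1151 0.1482] [0.5   0.063 0.135] [0.667 0.2   0.159]
top0 deck 3024 [0.5249 0.029  0.1252] [ 0.429 -0.067  0.118] [0.662 0.199 0.131]
((563.4334106445312, 80.36772155761719), (278.6435546875, 178.7629852294922), 66.07894134521484)
top0 plyw 2902 [0.5158 0.0394 0.0183] [ 0.372 -0.111  0.005] [0.731 0.2   0.03 ]
((551.02587890625, 89.55073547363281), (339.2320251464844, 254.33584594726562), 67.60214233398438)
side0 orange 89 [0.486  0.0096 0.1474] [ 0.477 -0.005  0.13 ] [0.496 0.022 0.163]
top [0.48746005 0.00850805 0.15915416]
side0 red 64 [0.5107 0.0793 0.147 ] [0.5   0.066 0.139] [0.527 0.091 0.151]
side0 deck 1236 [0.5146 0.0364 0.1255] [ 0.428 -0.06   0.118] [0.613 0.133 0.13 ]
((525.5554809570312, 33.154815673828125), (161.68771362304688, 150.0482635498047), 66.88294219970703)
side0 plyw 1307 [0.4642 0.1033 0.018 ] [ 0.372 -0.045  0.005] [0.733 0.2   0.029]
((522.4517822265625, 131.10528564453125), (415.4361572265625, 180.35186767578125), 38.36085891723633)
```

View pics/c0.png

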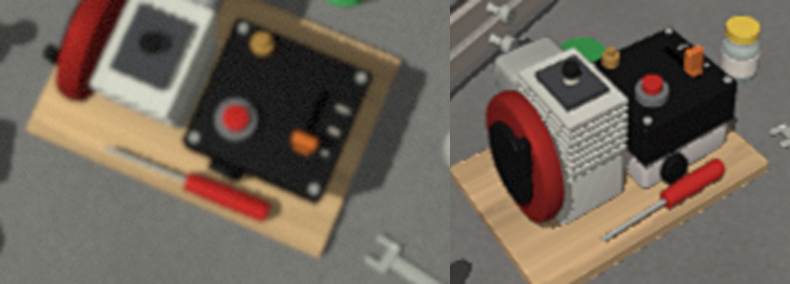

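```bash
cat >> h.py <<'E'
yaw=np.radians(-23.); EX=np.array([np.cos(yaw),np.sin(yaw),0]); EY=np.array([-EX[1],EX[0],0])
def to(p,xdir=None):
    s=ctrl.get_state(); r=R.from_rotvec(s['tool_rot'])
    print('t',round(s['time'],2),'pos',s['position'].round(4) if hasattr(s['position'],'round') else s['position'],'F',np.round(s['ft_force'],2))
    print('shift mm',(r.inv().apply(np.array(p)-s['position'])*1000).round(1))
    if xdir is not None:
        z=np.array([0,0,-1.]); T=R.from_matrix(np.stack([xdir,np.cross(z,xdir),z],1))
        print('turn deg',np.degrees((r.inv()*T).as_rotvec()).round(1))
E
python3 - <<'E'
from h import *
tab=np.array([.487,.0067,.16]); 
to(tab-.032*EX+[0,0,.10],EX)
P=cloud(load('top0'));e=(P-np.array([.5255,.033,0])); x=e@EX;y=e@EY
m=(y>.08)&(y<.15)&(abs(x)<.06); print('block zmax',np.sort(P[m][:,2])[-5:])
for n,q in(('tab',[.487,.0067,0]),('prim',[.513,.078,0])): print(n,(np.array(q)-[.5255,.033,0])@np.stack([EX,EY],1))
E
```

```text
t 0.1 pos [ 0.2829 -0.5847  0.2216] F [-0.41  0.01  0.04]
shift mm [ 420.3 -467.5  -37.7]
turn deg [-0.1  0.  48.8]
block zmax [0.20000354 0.20045867 0.2008165  0.20199839 0.20365882]
tab [-0.02516321 -0.03925243]
prim [-0.02908921  0.03653858]
```

```bash
python3 -m jog '[[[0,0,-38,0,0,8,0],[210,-234,-38,0,0,25,0],[210,-234,-38,0,0,25,0],[210,-234,-38,0,0,25,0],[210,-234,-38,0,0,25,0],[210,-234,-38,0,0,25,0],[210,-234,-38,0,0,33,0],[420,-467,-38,0,0,41,0],[420,-467,-38,0,0,48.8,0],[420,-467,-38,0,0,48.8,0]]]' 10
python3 - <<'E'
from h import *
tab=np.array([.487,.0067,.16]); to(tab-.032*EX+[0,0,.10],EX)
E
```

```text
time: 1.1
position: [0.4063, -0.1576, 0.2604]
tool_rot: [3.077, -0.631, -0.0]
ft_force: [1.2, -0.2, -0.0]
grip_width: 0.173
grip_force: 0.0
t 1.1 pos [ 0.4063 -0.1576  0.2604] F [ 1.17 -0.21 -0.04]
shift mm [ -22.6 -182.7    0.3]
turn deg [ 0.  -0.  -0.2]
```

```bash
python3 -m jog '[[[-23,-183,0,0,0,0,0],[-23,-183,0,0,0,0,0],[-23,-183,0,0,0,0,0],[-23,-183,0,0,0,0,0],[-23,-183,0,0,0,0,0],[-23,-183,0,0,0,0,0],[-23,-183,50,0,0,0,0],[-23,-183,75,0,0,0,0],[-23,-183,75,0,0,0,0],[-23,-183,75,0,0,0,0]]]'
python3 - <<'E'
from h import *
tab=np.array([.487,.0067,.16]); to(tab-.032*EX+[0,0,-.018],EX)
d=[shot(n,n+'1') for n in('top','side')]
a=d[0]['image'][180:300,210:370];b=d[1]['image'][160:280,220:380]
cv2.imwrite('pics/c1.png',np.hstack([cv2.resize(i,(400,300),interpolation=2) for i in(a,b)])[:,:,::-1])
E
```

```text
time: 2.1
position: [0.4567, 0.0169, 0.186]
tool_rot: [3.078, -0.629, -0.0]
ft_force: [-0.2, 0.6, -0.1]
grip_width: 0.002
grip_force: 0.0
t 2.1 pos [0.4567 0.0169 0.186 ] F [-0.17  0.56 -0.09]
shift mm [-0.1 -2.4 44. ]
turn deg [ 0.   0.  -0.1]
```

View pics/c1.png

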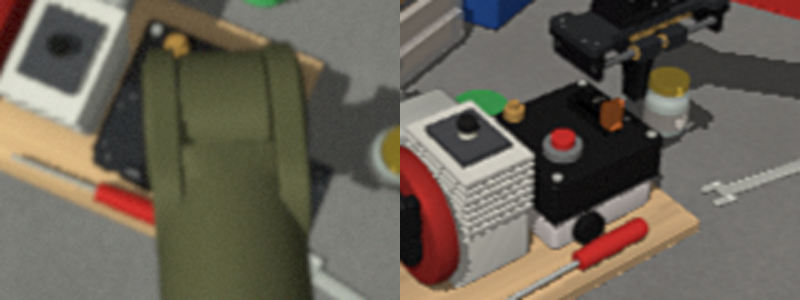

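Run:
```python
from h import *
d=load('side1');f=210/np.tan(np.radians(float(d['fov_y']))/2)
K=np.array([[f,0,d['cx']],[0,f,d['cy']],[0,0,1.]])
p=np.array([[.4567,.0169,.186],[.487,.0067,.16]])
q=cv2.projectPoints(p,d['rvec'],d['tvec'],K,None)[0][:,0];print(q,(q-[220,160])*2.5+[400,0])
P=cloud(d); c=P[160:280,220:380]; print(c[int(95/2.5),int(235/2.5)],c[int(80/2.5),int(235/2.5)])
```

```text
[[313.28536465 198.56681149]
 [304.52809619 201.08223816]] [[633.21341162  96.41702872]
 [611.32024047 102.70559539]]
[0.45112946 0.02563147 0.19515112] [0.45135022 0.02903717 0.21672103]
```

```bash
python3 -m jog '[[[0,-2.5,22,0,0,0,0],[0,-2.5,44,0,0,0,0],[0,-2.5,44,0,0,0,0],[6,-2.5,44,0,0,0,0],[12,-2.5,44,0,0,0,0],[16,-2.5,44,0,0,0,0],[20,-2.5,44,0,0,0,0],[24,-2.5,44,0,0,0,0],[24,-2.5,44,0,0,0,0]]]'
python3 - <<'E'
from h import *
tab=np.array([.487,.0067,.16]); to(tab-.0155*EX+[0,0,-.018],EX)
E
```

```text
time: 3.1
position: [0.4784, 0.012, 0.1417]
tool_rot: [-3.079, 0.625, 0.007]
ft_force: [-6.7, 2.5, 5.9]
grip_width: 0.001
grip_force: 3.5
t 3.1 pos [0.4784 0.012  0.1417] F [-6.73  2.53  5.86]
shift mm [-5.5  1.5 -0.3]
turn deg [0.  0.3 0.1]
```

```bash
python3 -m jog '[[[4,0,0,0,0,0,0],[8,0,0,0,0,0,0],[12,0,0,0,0,0,0],[16,0,0,0,0,0,0],[20,0,0,0,0,0,0],[20,0,0,0,0,0,0]]]'
python3 - <<'E'
from h import *
tab=np.array([.487,.0067,.16]); to(tab+.0345*EX+[0,0,-.018],EX)
d=shot('side','side2')
cv2.imwrite('pics/c2.png',cv2.resize(d['image'][160:280,220:380],(640,480),interpolation=2)[:,:,::-1])
E
```

```text
time: 3.7
position: [0.498, 0.0034, 0.1415]
tool_rot: [-3.078, 0.626, 0.002]
ft_force: [-3.0, 0.8, 1.5]
grip_width: 0.006
grip_force: 1.6
t 3.7 pos [0.498  0.0034 0.1415] F [-2.99  0.79  1.52]
shift mm [23.1  1.3 -0.5]
turn deg [0.  0.1 0. ]
```

View pics/c2.png

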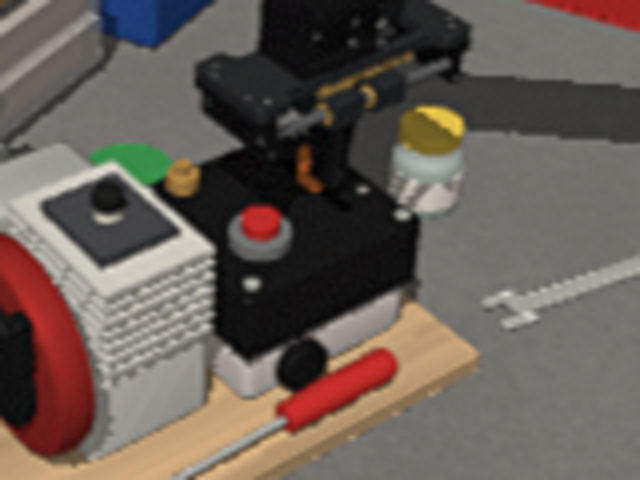

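```bash
python3 -m jog '[[[5,1,0,0,0,0,0],[10,1,0,0,0,0,0],[15,1,0,0,0,0,0],[19,1,0,0,0,0,0],[22,1,0,0,0,0,0],[22,1,0,0,0,0,0]]]'
python3 - <<'E'
from h import *
tab=np.array([.487,.0067,.16]); to(tab+.0345*EX+[0,0,-.018],EX)
E
```

```text
time: 4.35
position: [0.5186, -0.0067, 0.1415]
tool_rot: [-3.078, 0.627, -0.001]
ft_force: [-0.2, 0.1, 0.9]
grip_width: 0.007
grip_force: 0.0
t 4.35 pos [ 0.5186 -0.0067  0.1415] F [-0.18  0.09  0.9 ]
shift mm [ 0.2  0.  -0.5]
turn deg [-0. -0. -0.]
```

```bash
python3 -m jog '[[[-10,0,0,0,0,0,0],[-10,0,-40,0,0,0,0],[-10,0,-60,0,0,0,0],[-50,0,-100,0,0,0,0],[-90,0,-100,0,0,0,0],[-120,0,-100,0,0,0,0],[-120,0,-100,0,0,0,0]]]'
python3 - <<'E'
from h import *
d=[shot(n,n+'3') for n in('top','side')]
for t in d:
    P=cloud(t);hsv=cv2.cvtColor(t['image'],cv2.COLOR_RGB2HSV);H,S,V=[hsv[...,i].astype(int) for i in range(3)]
    box=(np.abs(P[...,0]-.53)<.07)&(np.abs(P[...,1]-.03)<.08)
    for n,m,zl in(('or',(H>6)&(H<16)&(S>170)&(V>110),.157),('red',((H<5)|(H>174))&(S>150),.1455)):
        q=P[m&box&(P[...,2]>zl)]
        if len(q): c=(q.min(0)+q.max(0))/2; print(n,len(q),q.mean(0),c,(q.mean(0)-[.487,.0067,0])@EX)
prim=np.array([.5145,.077,.18]); to(prim,EY); to(prim,-EY); print(ctrl.get_state()['joint_positions'])
a=d[0]['image'][180:300,210:370];b=d[1]['image'][160:280,220:380]
cv2.imwrite('pics/c3.png',np.hstack([cv2.resize(i,(400,300),interpolation=2) for i in(a,b)])[:,:,::-1])
E
```

```text
time: 5.05
position: [0.4047, 0.0424, 0.2419]
tool_rot: [3.076, -0.621, 0.002]
ft_force: [0.6, -0.3, -0.4]
grip_width: 0.005
grip_force: 0.0
or 47 [ 0.53380149 -0.01506429  0.1597793 ] [ 0.53437451 -0.01464686  0.16024666] 0.05158498174900748
red 44 [0.5167804  0.07448073 0.14863143] [0.51737237 0.07504583 0.14885895] 0.0009289660387273555
or 22 [ 0.53310352 -0.01141766  0.16019083] [ 0.5351958  -0.01133162  0.15994133] 0.04951764872630429
red 49 [0.51223494 0.07823773 0.14856746] [0.51373236 0.07828988 0.14876514] -0.004723138351493231
t 5.15 pos [0.4072 0.0407 0.2418] F [ 0.5  -0.35 -0.42]
shift mm [ 84.5 -75.3  61.9]
turn deg [  0.2  -0.  -89.9]
t 5.15 pos [0.4072 0.0407 0.2418] F [ 0.5  -0.35 -0.42]
shift mm [ 84.5 -75.3  61.9]
turn deg [-0.  -0.2 90.1]
[ 0.59685265 -0.23243758 -0.64578027  1.94713709 -0.13935645  1.38146272
 -1.98093316]
```

View pics/c3.png

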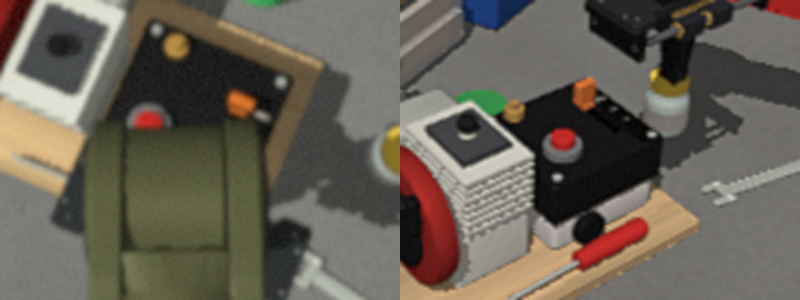

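```bash
python3 -m jog '[[[30,-27,0,0,0,-8.5,0],[60,-53,0,0,0,-17,0],[84.5,-75.5,0,0,0,-25.5,0],[84.5,-75.5,0,0,0,-34,0],[84.5,-75.5,0,0,0,-42.5,0],[84.5,-75.5,0,0,0,-51,0],[84.5,-75.5,0,0,0,-59.5,0],[84.5,-75.5,0,0,0,-68,0],[84.5,-75.5,30,0,0,-76.5,0],[84.5,-75.5,60,0,0,-85,0]]]'
python3 -m jog '[[[0,0,0,0,0,-5,0],[0,0,20,0,0,-5,0],[0,0,25,0,0,-5,0],[0,0,25,0,0,-5,0]]]'
python3 - <<'E'
from h import *
to([.5145,.0767,.1485],EY)
d=shot('side','side4')
cv2.imwrite('pics/c4.png',cv2.resize(d['image'][160:280,220:380],(640,480),interpolation=2)[:,:,::-1])
E
```

```text
time: 6.15
position: [0.5162, 0.0768, 0.1809]
tool_rot: [2.688, 1.625, 0.003]
ft_force: [0.2, 0.4, -1.3]
grip_width: 0.006
grip_force: 0.0
time: 6.55
position: [0.5144, 0.0768, 0.1553]
tool_rot: [-2.618, -1.733, 0.003]
ft_force: [-0.5, 0.4, 1.1]
grip_width: 0.003
grip_force: 0.0
t 6.55 pos [0.5144 0.0768 0.1553] F [-0.45  0.44  1.12]
shift mm [-0.1  0.1  6.8]
turn deg [-0.2  0.  -0. ]
```

View pics/c4.png

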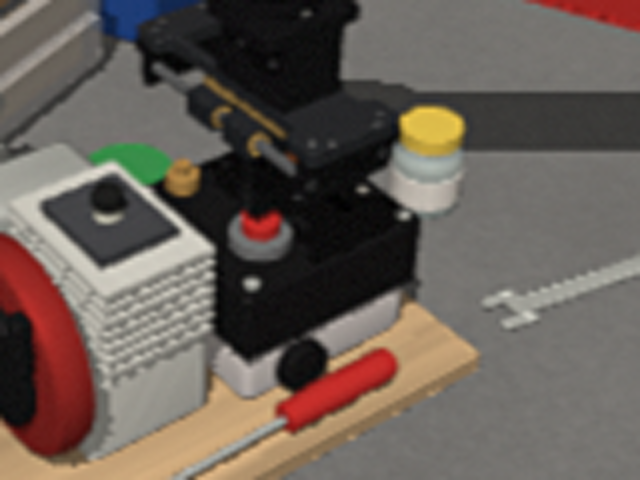

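Finger sits over the red button, at crop (262,215). Now pressing: contact is expected at about 7 mm, full press at about 14 mm.

```bash
python3 -m jog '[[[0,0,4,0,0,0,0],[0,0,8,0,0,0,0],[0,0,11,0,0,0,0],[0,0,13,0,0,0,0],[0,0,13,0,0,0,0],[0,0,13,0,0,0,0]]]'
python3 -m jog '[[[0,0,1,0,0,0,0],[0,0,1.5,0,0,0,0],[0,0,1.5,0,0,0,0],[0,0,1.5,0,0,0,0]]]'
```

```text
time: 7.2
position: [0.5154, 0.0772, 0.1441]
tool_rot: [2.619, 1.734, 0.001]
ft_force: [1.0, -0.7, 3.8]
grip_width: 0.007
grip_force: 1.7
time: 7.6
position: [0.5153, 0.0772, 0.1424]
tool_rot: [2.619, 1.734, 0.001]
ft_force: [2.7, -0.7, 4.0]
grip_width: 0.004
grip_force: 2.2
```

```bash
python3 -m jog '[[[0,0,1.5,0,0,0,0],[0,0,2.0,0,0,0,0],[0,0,2.0,0,0,0,0]]]'
python3 -m jog '[[[0,0,1,0,0,0,0],[0,0,1,0,0,0,0],[0,0,1,0,0,0,0]]]'
```

```text
time: 7.9
position: [0.5154, 0.0772, 0.1413]
tool_rot: [2.618, 1.734, 0.001]
ft_force: [-2.1, -1.1, 11.3]
grip_width: 0.008
grip_force: 5.8
time: 8.2
position: [0.5154, 0.0773, 0.1412]
tool_rot: [2.618, 1.734, 0.001]
ft_force: [-3.1, -1.2, 17.1]
grip_width: 0.002
grip_force: 8.6
```

```bash
python3 -m jog '[[[0,0,-5,0,0,0,0],[0,0,-12,0,0,0,0],[0,0,-40,0,0,0,0],[0,0,-80,0,0,0,0],[0,0,-120,0,0,0,0],[0,-50,-120,0,0,0,0],[0,-100,-120,0,0,0,0],[0,-110,-120,0,0,0,0],[0,-110,-120,0,0,0,0]]]'
python3 - <<'E'
from h import *
d=[shot(n,n+'5') for n in('top','side')]
for t in d:
    P=cloud(t);hsv=cv2.cvtColor(t['image'],cv2.COLOR_RGB2HSV);H,S,V=[hsv[...,i].astype(int) for i in range(3)]
    box=(np.abs(P[...,0]-.53)<.07)&(np.abs(P[...,1]-.03)<.08)
    for n,m,zl in(('or',(H>6)&(H<16)&(S>170)&(V>110),.157),('red',((H<5)|(H>174))&(S>150),.135)):
        q=P[m&box&(P[...,2]>zl)]
        if len(q): print(n,len(q),q.mean(0),q.max(0)[2],(q.mean(0)-[.487,.0067,0])@EX)
print(ctrl.get_state()['position'])
a=d[0]['image'][150:320,170:400];b=d[1]['image'][160:280,220:380]
cv2.imwrite('pics/c5.png',np.hstack([cv2.resize(i,(400,300),interpolation=2) for i in(a,b)])[:,:,::-1])
E
```

```text
time: 9.1
position: [0.4117, 0.1205, 0.2586]
tool_rot: [2.616, 1.735, -0.003]
ft_force: [0.3, -0.3, -0.3]
grip_width: 0.005
grip_force: 0.0
or 23 [ 0.53186768 -0.01590298  0.16064168] 0.16573022059359874 0.05013260682434974
or 3 [ 0.53399943 -0.0054408   0.16043917] 0.16187260193848405 0.04800698934382492
red 65 [0.51054886 0.0796781  0.14718422] 0.1514355802230645 -0.006837972471810116
[0.41376033 0.1192808  0.2586878 ]
```

View pics/c5.png

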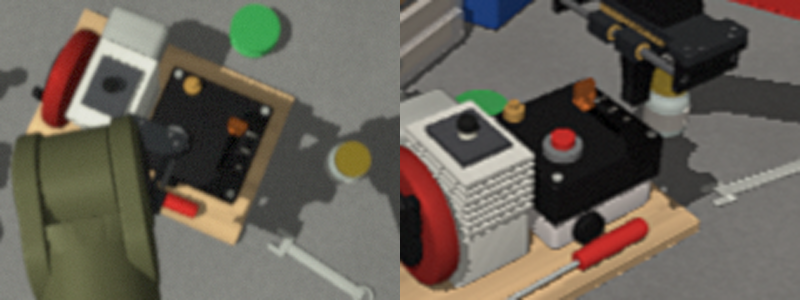

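The tab is at the far end of its slot, at top crop (237,127). The button is back up, and the nut, screwdriver and jar are where they were.

```bash
python3 -c "
from bench import ctrl
print(ctrl.close_job())"
```

```text
the job is handed in; nothing more can be done
None
```

The choke lever is at full choke and holding there; the primer was then pressed to its stop (17 N at most) and came back up, the loose items I could see had not moved, and the job was handed in at about 9 s.

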